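# Unstack the gear-shaft parts from the magnetising bar for inspection

### The arm

A 6-joint arm with a two-finger parallel gripper is mounted at the origin on the work surface. World frame = base frame: x ahead of the robot, y to its left, z up, the work surface at z = 0. Lengths are in mm, angles in rad, forces in N, time in s.
With the tool pointing down it reaches from about 350 to 875 mm from the base axis. Payload 4.2 kg.
Tool frame: the origin (TCP) lies at the very end of the fingers, on their centre line; the grasp point (between the pads) lies 19 mm behind it (pinch_z is the distance from the TCP to the grasp point, in mm); z points along the fingers, y is the line along which they close (so a half turn about z gives the same grasp; the last joint's range is limited). The gripper opens to 85 mm and grips with 20 to 120 N. Pads are 22 mm wide; open, the fingers measure 114 mm over their backs; the gripper's body (76 mm by 85 mm) begins 54 mm behind the grasp point. The pads swing forward as they close: fully open they stand 13 mm farther back than shut.
Start: joints at [1.544, 0.385, 0.008, 0, -1.194, -0.259], TCP at [176.171, 599.636, 231.312] pointing down, gripper open.
Joint ranges: [-3.14, 3.14], [-1.21, 2.06], [-1.07, 1.41], [-3.16, 2.05], [-2.99, -0.16], [-3.1, 3.1]. Speed limits (rad/s): [2.79, 2.79, 3.14, 3.14, 3.14, 3.14].

### API

Orientations are given as a unit quaternion [x, y, z, w].
In Python, from bench import * gives the robot as it stands.
- The arm moves only by the tool arm_command, never from a script. Its argument "steps" is one flat list of numbers, 4 for each row, row after row: the shift along the tool's x, y, z in m, then the turn about the tool's z in rad. In form: [tx, ty, tz, roll, tx, ty, tz, roll, ...]. A call has 1 to 20 rows; each row shifts and turns the commanded pose from where the row before left it, along the tool's axes as they then stand; what a row does not reach is not made up. A row lasts 1/8 s, in which the tool goes at most 62.5 mm and 10.7 degrees, less where a joint would pass 70% of its speed; a pose out of reach is approached as far as the arm can. A call with a gripper value outside its range is refused whole. "grip" is the finger opening in m, from 0 to 0.0854, set as the call begins (left out, the last holds). The fingers move at their own pace and stop on an object; the grip force is fixed at half the most. Time passes only in rows, so rows that do not move let the fingers close. It gives the time, the measured TCP pose, the force, the opening and the grip force at its end, in the units of the state.
- read_state(): the state, without advancing time (a new reading comes with each control period).
- get_image(name): name is "side" or "top"; returns the picture (400x640x3 uint8, red, green, blue); there is no depth.
- get_calibration(name): a dict with "camera_matrix" (3x3 intrinsics, pixels), "k1" (the pictures are not rectified: a ray, as slopes to the right and down, at radius r is drawn at 1 + k1 r^2 times it, then the intrinsics apply), "cam_to_world" (4x4, takes a point from camera to world coordinates). Camera axes: x right, y down, z forward; pixel columns grow to the right and rows downward; lengths in mm; the calibration is good to about 2 mm. A picture is of the moment at which its call begins. get_calibration takes no time and is no camera call.
- job_done(): hands the job in; it is judged then, once.
The state is a dict: "clock": time; "joints": joint angles; "joint_vel": joint speeds; "joint_efforts": joint torques, N m; "position": TCP position; "ee_rot": TCP orientation; "contact_force": force on the tool from outside, world axes, zero at the start; "wrist_torque": the same for the moment, N m; "gripper_width": finger opening in mm; "grasp_force": force on a finger pad.
Only numpy, scipy, OpenCV 4.12 (cv2) and the standard library are available. Lean on these libraries where they do the work, as an engineer would, in place of code of your own. Each camera call takes 0.05 s, during which the arm holds its last target. There are 200 camera calls.

### The job

The steel parts of a gear shaft have come to the inspection bench stacked on the copper magnetising bar. Take them off and lay each one out for viewing, the same way up as now: the toothed pinion on the viewing stand's arbor, its keyway over the key and fully down on the shoulder, and the collar, the bearing race and the coupling flange each flat in the white nest whose recess fits it. Set each one down, do not let it drop, and do not push the turbine vane segment that lies on the bench.

Things in the scene. Friction and masses are not known exactly. Their poses are not given: they have to be found in the camera images.
- pinion: Top of the stack. Small toothed steel gear wheel, 44 mm over the teeth, 24 mm high, 0.2 kg. Origin at the centre of its underside, z up its axis. Through bore of 23 mm with one keyway, 8 mm wide and reaching 16 mm from the axis, that runs the full height on its own +x side. Grip it across the outside at any angle. To be seated on the stand with its +x along the stand's +x.
- collar: Second from the top. Plain steel spacer collar, 54 mm outside, 30 mm bore, 26 mm high, 0.32 kg. Origin at the centre of its underside, z up. Grip across the outside, leaving its lowest 8 mm free, because they go into the recess. Goes into nest_small.
- race: Third from the top. Steel bearing race: a ring 68 mm outside with a shallow groove round it, 40 mm bore, 20 mm high, 0.36 kg. Origin at the centre of its underside, z up. Grip across the outside (68 mm), leaving its lowest 7 mm free. Goes into nest_medium.
- flange: Bottom of the stack. Steel coupling flange: a disc 96 mm across and 8 mm thick with six bolt holes, and on it a round hub 58 mm across that rises to 30 mm above the underside; 34 mm bore, 0.69 kg. Origin at the centre of the underside of the disc, z up. Grip it by the hub. Goes into nest_large, disc down.
- bar: Fixed. Upright copper bar, 18 mm thick, rounded top 100 mm above the bench, on a round black foot 104 mm across, 14 mm high. Origin at the centre of the foot underside. The four parts are threaded on it one on another, undersides 14 (flange), 44 (race), 64 (collar) and 90 mm (pinion) above the bench, stack top at 114 mm; lift each straight up clear of the bar.
- stand: Fixed. Viewing stand: foot 112 mm across; black table 100 mm across, top at 28 mm; shoulder 34 mm across, top at 34 mm; upright arbor 20 mm thick to 60 mm, tapering to 10 mm at 68 mm. Brass key, 5 mm wide, on its +x side out to 14 mm from the axis, 34 to 52 mm high: a pinion over 6 degrees off stops on it, in line it drops to the shoulder. Origin on the axis at the foot underside.
- nest_small: Fixed. Smallest white round nest, 84 mm across outside: recess 62 mm across, grey floor 6 mm above the bench, rim top at 11 mm. Origin at the centre of its underside. For the collar.
- nest_medium: Fixed. Middle white round nest, 98 mm across outside: recess 76 mm across, grey floor 6 mm above the bench, rim top at 11 mm. Origin at the centre of its underside. For the race.
- nest_large: Fixed. Largest white round nest, 126 mm across outside: recess 104 mm across, grey floor 6 mm above the bench, rim top at 11 mm. Origin at the centre of its underside. For the flange.
- vane: Loose bystander, 0.75 kg: curved segment of turbine vanes, two arc-shaped steel walls with eight blades between, about 125 x 65 mm, 46 mm high, origin near its middle at the bench. Not to be pushed. Other things on the bench near the places are at most 70 mm high.

How it is judged:
By the outcome, as a careful person would: the job done as asked, in the order asked, and still so for the second after the job is handed in, with the robot touching nothing.
It also fails if it takes over 109 s, if anything falls off the work surface, if the arm or the gripper's body presses on something with over 40 N, if the wrist force passes 120 N, or if a joint passes its speed limit or range.

## Working session

There is one attempt and no reset: what is moved stays moved. The work goes in short steps, Python scripts to look and compute and a tool call to move; the robot and the scene stay as the last step left them, time stands still between calls to the robot, and variables do not carry over. Pictures are saved under pics/ and viewed, at most 16 in all, crops included, and the job is handed in when it is done.

Besides the shell and the picture viewer there is one more tool, called after "Request:" as name(argument=value, ...) on one line, values as JSON. arm_command: Moves the arm, as the interface text tells. Its arguments: {"type":"object","properties":{"steps":{"type":"array","items":{"type":"number"}},"grip":{"type":"number"}},"required":["steps"]}

```bash
mkdir -p pics; ls; python3 - <<'E'
from bench import *
import cv2
for n in("side","top"):
    im=get_image(n); cv2.imwrite(f"pics/{n}0.png",im[:,:,::-1]); c=get_calibration(n); print(n,c)
print(read_state())
E
```

```text
pics
side {'camera_matrix': array([[451.73385496,   0.        , 314.29135245],
       [  0.        , 451.73385496, 199.18243552],
       [  0.        ,   0.        ,   1.        ]]), 'k1': -0.04845721332701295, 'cam_to_world': array([[ 9.99456309e-01, -7.98798103e-03,  3.19887281e-02,
         4.81878166e+02],
       [-3.00466353e-02, -6.20130104e-01,  7.83923373e-01,
        -9.61075102e+02],
       [ 1.35752083e-02, -7.84458314e-01, -6.20032956e-01,
         8.32327528e+02],
       [ 0.00000000e+00,  0.00000000e+00,  0.00000000e+00,
         1.00000000e+00]])}
top {'camera_matrix': array([[407.4773721 ,   0.        , 316.98421665],
       [  0.        , 407.4773721 , 205.75826016],
       [  0.        ,   0.        ,   1.        ]]), 'k1': -0.058266781616946955, 'cam_to_world': array([[ 2.04313639e-02, -9.98794891e-01,  4.46242638e-02,
         5.00011432e+02],
       [-9.99780655e-01, -2.02052254e-02,  5.51284009e-03,
        -5.17929348e+00],
       [-4.60455321e-03, -4.47271105e-02, -9.98988630e-01,
         1.06623263e+03],
       [ 0.00000000e+00,  0.00000000e+00,  0.00000000e+00,
         1.00000000e+00]])}
{'clock': 0.1, 'joints': array([ 1.54359580e+00,  3.85470188e-01,  6.75166288e-03, -4.19570606e-04,
       -1.19400277e+00, -2.58623353e-01]), 'joint_vel': array([ 0.00242312, -0.00162497,  0.00381857,  0.00070139,  0.00020308,
        0.00022213]), 'joint_efforts': array([-6.59785437e-04, -3.93316877e+01,  1.88930333e+01,  4.19796735e+00,
       -2.57431275e-03,  1.15846564e-06]), 'position': array([176.0440468 , 599.14629948, 230.33474418]), 'ee_rot': array([ 9.89793957e-01, -1.42502486e-01, -8.25680393e-05,  9.78563103e-04]), 'contact_force': array([-0.06820112, -0.00274598, -0.18259884]), 'wrist_torque': array([ 0.00864638,  0.03666281, -0.0217528 ]), 'grasp_force': 0.0, 'gripper_width': 85.47730469888774}
```

View pics/side0.png

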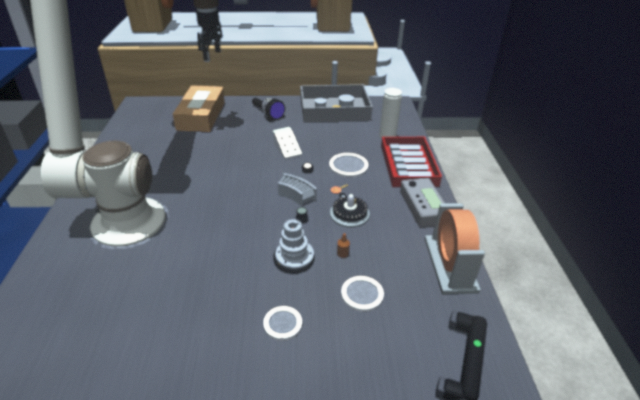

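View pics/top0.png

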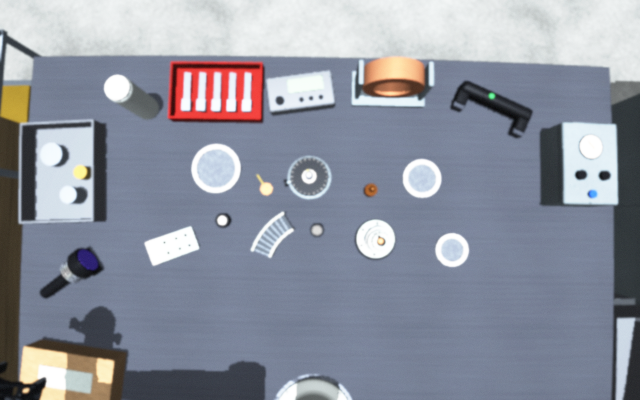

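The top view shows the stack at (376,240), the stand at (309,177), nest_large at (216,168), nest_medium at (422,178), nest_small at (452,250) and the vane at (272,235). I'll measure these now and zoom in on the stack and stand for the keyway and key.

```bash
cat > h.py <<'E'
from bench import *
import cv2, numpy as np
def norm(c,p):
    K=c["camera_matrix"]; return cv2.undistortPoints(np.float64(p).reshape(-1,1,2),K,np.array([c["k1"],0,0,0.])).reshape(-1,2)
def toplane(n,p,z):
    c=get_calibration(n);T=c["cam_to_world"];q=norm(c,p)
    d=np.c_[q,np.ones(len(q))]@T[:3,:3].T;o=T[:3,3]
    return o+d*((z-o[2])/d[:,2])[:,None]
def proj(n,P):
    c=get_calibration(n);T=c["cam_to_world"]
    Q=(np.float64(P).reshape(-1,3)-T[:3,3])@T[:3,:3]
    return cv2.projectPoints(Q,np.zeros(3),np.zeros(3),c["camera_matrix"],np.array([c["k1"],0,0,0.]))[0].reshape(-1,2)
def circ(P):
    A=np.c_[2*P[:,:2],np.ones(len(P))];s=np.linalg.lstsq(A,(P[:,:2]**2).sum(1),rcond=None)[0]
    return s[0],s[1],np.sqrt(s[2]+s[0]**2+s[1]**2)
def blobs(n,mask,z,amin=80,amax=4000):
    out=[]
    for c in cv2.findContours(mask.astype(np.uint8),cv2.RETR_EXTERNAL,cv2.CHAIN_APPROX_NONE)[0]:
        a=cv2.contourArea(c)
        if amin<a<amax: 
            h=cv2.convexHull(c); out.append((c.reshape(-1,2).mean(0),a,circ(toplane(n,c.reshape(-1,2),z))))
    return out
E
python3 - <<'E'
from h import *
t=cv2.imread("pics/top0.png");s=cv2.imread("pics/side0.png")
for n,im in(("top",t),("side",s)):
    for b in blobs(n,im.min(2)>175,11,200): 
        if 100<b[0][1] and b[2][2]<90: print(n,np.round(b[0]),b[1],np.round(b[2],1))
Z=lambda im,x,y,w,h,k:cv2.resize(im[y:y+h,x:x+w],None,fx=k,fy=k,interpolation=cv2.INTER_CUBIC)
a=np.vstack([np.hstack([Z(t,350,215,50,50,6),Z(t,284,152,50,50,6)]),np.hstack([Z(s,270,215,50,60,6)[:300],Z(s,325,185,50,50,6)])])
cv2.imwrite("pics/z0.png",a[:600,:600])
E
```

```text
top [314. 391.] 788.5 [28.3  0.1 74.7]
top [104. 370.] 274.0 [103.6 549.   25.8]
top [ 54. 375.] 2068.0 [ 91.4 688.   75.6]
top [623. 356.] 781.0 [ 161.3 -825.6   69.6]
top [452. 249.] 868.5 [ 440.5 -351.2   43.4]
top [171. 245.] 1225.0 [435.9 378.4  56. ]
top [375. 238.] 1123.0 [ 465.7 -151.9   48.9]
top [272. 235.] 876.0 [469.7 119.2  48.4]
top [422. 178.] 1161.0 [ 625.2 -270.9   50.4]
top [216. 168.] 1880.5 [641.  268.2  64.5]
side [282. 322.] 948.0 [ 441.1 -352.2   41.8]
side [362. 292.] 1082.0 [ 625.4 -272.3   49.3]
side [120. 237.] 450.5 [  2.2 -72.5  44.3]
side [348. 164.] 655.5 [641.3 265.9  63.4]
side [130. 167.] 212.5 [-66.9 258.1  51.5]
side [ 60. 166.] 799.0 [-302.3  263.9   77.1]
side [287. 142.] 487.0 [438.6 406.8  75.3]
```

View pics/z0.png

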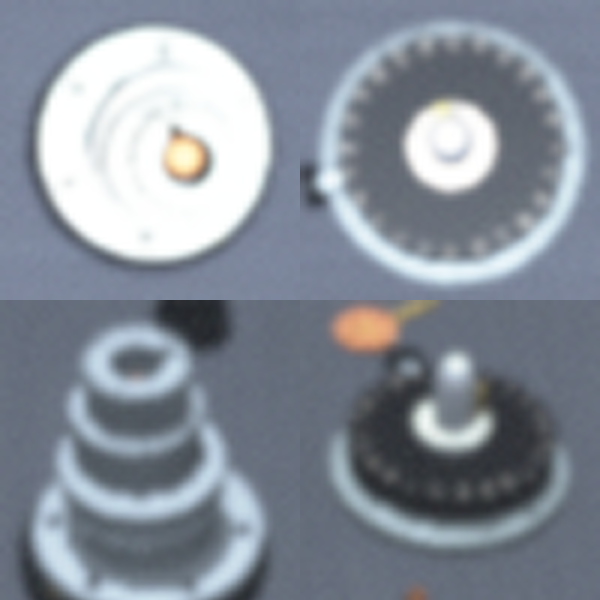

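```bash
python3 - <<'E'
from h import *
t=cv2.imread("pics/top0.png");s=cv2.imread("pics/side0.png")
for b in blobs("top",t.min(2)>175,22,200):
    if abs(b[0][0]-375)<4: S=b[2]; print("flange top view",np.round(S,1))
print("pinion top, side",toplane("side",[[270+137/6-.4,215+61/6-.4]],114).round(1))
print("bar top, top view",toplane("top",[[350+186/6-.4,215+157/6-.4]],97).round(1))
# stand: foot outer ring (light), shoulder
print("foot top c", circ(toplane("top",np.array([[320,150],[585,150],[452,20],[452,283]])/6+[284-.4,152-.4-0],10)))
print("shoulder top", circ(toplane("top",np.array([[405,147],[498,147],[450,98],[450,193]])/6+[284-.4-50,152-.4],34)))
print("shoulder side", circ(toplane("side",np.array([[410,425-300],[495,425-300]])/6+[325-.4-50,185-.4],34)))
print("foot corrected", circ(toplane("top",np.array([[20,150],[285,150],[152,20],[152,283]])/6+[284-.4,152-.4],10)))
hsv=cv2.cvtColor(t,cv2.COLOR_BGR2HSV)
m=t[...,2].astype(int)-t[...,0]
ys,xs=np.mgrid[160:190,298:322]; w=np.clip(m[160:190,298:322]-12,0,None); k=np.array([(xs*w).sum(),(ys*w).sum()])/w.sum()
print("key px top",k,w.max(),toplane("top",[k],52).round(1))
m=s[...,2].astype(int)-s[...,0]
ys,xs=np.mgrid[190:218,335:370]; w=np.clip(m[190:218,335:370]-12,0,None); k=np.array([(xs*w).sum(),(ys*w).sum()])/max(1,w.sum())
print("key px side",k,w.max(),toplane("side",[k],47).round(1))
g=t.min(2).astype(float)
for c in ((464,-150.5),(465.5,-152)):
  a=np.deg2rad(np.arange(-180,180,10))
  P=proj("top",np.c_[c[0]+14*np.cos(a),c[1]+14*np.sin(a),0*a+114]).astype(np.float32)
  v=cv2.remap(g.astype(np.float32),P[:,0],P[:,1],cv2.INTER_LINEAR).ravel()
  print(c,dict(zip(np.arange(-180,180,10).tolist(),v.round().astype(int).tolist())))
E=0
E
```

```text
flange top view [ 466.1 -150.3   48.4]
pinion top, side [[ 463.7 -150.8  114. ]]
bar top, top view [[ 463.2 -152.6   97. ]]
foot top c (np.float64(624.9258432357999), np.float64(-107.2920584762719), np.float64(57.46355331278042))
shoulder top (np.float64(621.9183055508468), np.float64(22.784496456521083), np.float64(20.00137950890874))
shoulder side (np.float64(525.8934117181664), np.float64(-7123.091002861963), np.float64(7142.468628826166))
foot corrected (np.float64(622.2897915670928), np.float64(22.962666659668685), np.float64(57.442771014758975))
key px top [307.11607143 169.52678571] 26 [[635.6  27.   52. ]]
key px side [337.28590164 191.08852459] 97 [[589.6  68.5  47. ]]
(464, -150.5) {-180: 248, -170: 246, -160: 247, -150: 250, -140: 249, -130: 250, -120: 252, -110: 251, -100: 252, -90: 253, -80: 253, -70: 253, -60: 254, -50: 254, -40: 254, -30: 254, -20: 254, -10: 254, 0: 253, 10: 246, 20: 231, 30: 218, 40: 242, 50: 251, 60: 254, 70: 254, 80: 254, 90: 254, 100: 254, 110: 253, 120: 252, 130: 252, 140: 251, 150: 250, 160: 250, 170: 248}
(465.5, -152) {-180: 234, -170: 240, -160: 240, -150: 246, -140: 250, -130: 253, -120: 253, -110: 254, -100: 254, -90: 254, -80: 254, -70: 254, -60: 254, -50: 254, -40: 254, -30: 254, -20: 254, -10: 254, 0: 254, 10: 252, 20: 245, 30: 234, 40: 226, 50: 245, 60: 251, 70: 254, 80: 253, 90: 251, 100: 248, 110: 246, 120: 238, 130: 235, 140: 227, 150: 230, 160: 229, 170: 234}
```

Request:
arm_command(steps=[0, 0, 0, 0.1835, 0, 0, 0, 0.1835, 0, 0, 0, 0.1835, 0, 0, 0, 0.1835, 0, 0, 0, 0.1835, 0, 0, 0, 0.1835, 0, 0, 0, 0.1835, 0.05, -0.035, 0, 0, 0.05, -0.035, 0, 0, 0.05, -0.035, 0, 0, 0.05, -0.035, 0, 0, 0.05, -0.035, 0, 0, 0.05, -0.035, 0, 0, 0.05, -0.035, 0, 0, 0.06, -0.0085, 0, 0, 0.06, -0.0085, 0, 0, 0.06, -0.0085, 0, 0, 0.06, -0.0085, 0, 0, 0.06, -0.0085, 0, 0, 0, 0, 0, 0], grip=0.0854)

```text
clock: 2.6
position: [463.5, -53.7, 230.8]
ee_rot: [-0.705, 0.709, 0.0, -0.001]
contact_force: [0.4, 0.6, -0.2]
gripper_width: 85.3
grasp_force: 0.0
```

Request:
arm_command(steps=[0.049, 0, 0.02, 0, 0.0485, -0.001, 0.02, 0, 0, 0, 0.03, 0, 0, 0, 0.03, 0, 0, 0, 0, 0, 0, 0, 0, 0], grip=0.06)

```text
clock: 3.35
position: [466.0, -147.2, 132.3]
ee_rot: [0.708, -0.706, 0.001, -0.0]
contact_force: [1.1, 0.3, 0.4]
gripper_width: 59.9
grasp_force: 0.0
```

```bash
cat >> h.py <<'E'
def zoom(im,x,y,w,h,k): return cv2.resize(im[y:y+h,x:x+w],None,fx=k,fy=k,interpolation=cv2.INTER_CUBIC)
def shot(n,k=1): return np.mean([get_image(n).astype(np.float32) for _ in range(k)],0).astype(np.uint8)[:,:,::-1].copy()
E
python3 - <<'E'
from h import *
s=shot("side",2);t=shot("top"); cv2.imwrite("pics/s1.png",s);cv2.imwrite("pics/t1.png",t)
print(read_state()["position"])
s0=cv2.imread("pics/side0.png")
cv2.imwrite("pics/z1.png",np.hstack([zoom(s,255,170,80,110,5),np.vstack([zoom(s0,272,210,42,28,9),zoom(s0,333,188,42,34,9)])[:550]]))
E
```

```text
[ 466.01330954 -147.37459691  132.66911535]
```

View pics/z1.png

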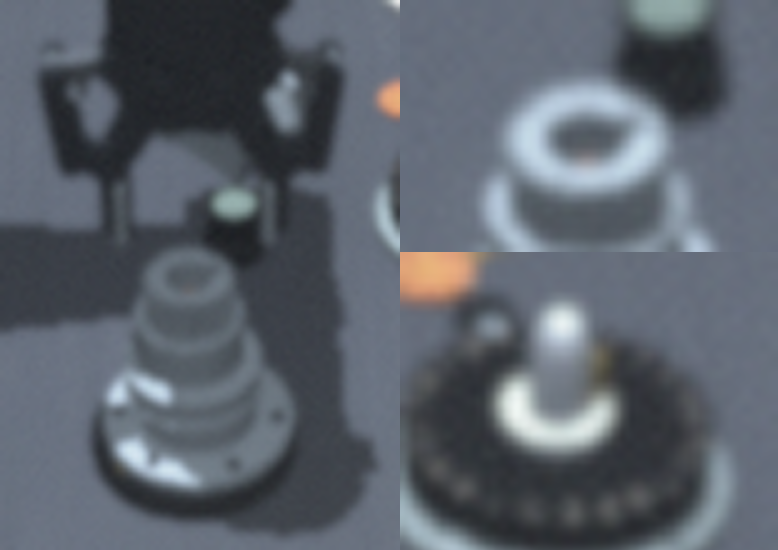

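```bash
python3 - <<'E'
from h import *
st=read_state(); print(st["position"],st["ee_rot"])
p=st["position"];print("tip mid",proj("side",[p+[0,0,3.5],[466,-147.3,136]]), "seen 293.6,~217.6")
print("pinion seen 292.4: from new view", toplane("side",[[255+187/5-.4,170+272/5-.4]],114))
# old view pinion-top: zoom9, ellipse x 505..668,y 80..195(outer bottom)
print(toplane("side",[[272+(587-400)/9-.45,210+(137)/9-.45]],114))
# keyway tip: right edge of bore dark ~ (632,122)
s=cv2.imread("pics/side0.png").min(2).astype(np.float32)
a=np.arange(-60,100,8);A=np.deg2rad(a)
for c in((463.5,-150.5),(465,-151.5)):
  for r in(13,15):
    P=proj("side",np.c_[c[0]+r*np.cos(A),c[1]+r*np.sin(A),0*A+114]).astype(np.float32)
    print(c,r,list(zip(a.tolist(),cv2.remap(s,P[:,0],P[:,1],cv2.INTER_LINEAR).ravel().astype(int).tolist())))
s=cv2.imread("pics/side0.png").astype(int); m=(s[...,2]-s[...,0])[192:206,350:362]; w=np.clip(m-5,0,None);ys,xs=np.mgrid[192:206,350:362]
k=[(xs*w).sum()/w.sum(),(ys*w).sum()/w.sum()];print(m.max(),k)
for z in (40,44,48,52): print(z,toplane("side",[k],z))
t=cv2.imread("pics/top0.png").astype(int); m=t[...,2]-t[...,0]; print(m[164:178,302:316])
E
```

```text
[ 466.01330954 -147.37459691  132.66911535] [ 0.70759441 -0.70661739  0.00104785 -0.00095884]
tip mid [[293.2697859  216.77254072]
 [293.26545985 216.80639951]] seen 293.6,~217.6
pinion seen 292.4: from new view [[ 462.63509072 -148.04304896  114.        ]]
[[ 463.44195997 -150.83984065  114.        ]]
(463.5, -150.5) 13 [(-60, 169), (-52, 171), (-44, 175), (-36, 178), (-28, 179), (-20, 179), (-12, 176), (-4, 170), (4, 159), (12, 147), (20, 142), (28, 139), (36, 146), (44, 158), (52, 166), (60, 171), (68, 174), (76, 175), (84, 173), (92, 173)]
(463.5, -150.5) 15 [(-60, 181), (-52, 187), (-44, 189), (-36, 191), (-28, 194), (-20, 194), (-12, 189), (-4, 183), (4, 171), (12, 162), (20, 155), (28, 151), (36, 154), (44, 159), (52, 167), (60, 178), (68, 181), (76, 179), (84, 176), (92, 176)]
(465, -151.5) 13 [(-60, 183), (-52, 185), (-44, 189), (-36, 191), (-28, 192), (-20, 194), (-12, 190), (-4, 185), (4, 176), (12, 165), (20, 156), (28, 148), (36, 145), (44, 149), (52, 159), (60, 166), (68, 171), (76, 170), (84, 169), (92, 165)]
(465, -151.5) 15 [(-60, 184), (-52, 188), (-44, 189), (-36, 
[... 562 characters left out ...]
6 -18 -16 -15 -16 -17 -17 -14 -13 -15 -15 -15 -16]
 [-17 -16 -16 -14 -14 -12 -12 -14 -13 -15 -15 -16 -16 -15]
 [-15 -17 -15 -13  -3   7   5  -3  -7  -9 -12 -13 -14 -16]
 [-16 -15 -10   2  24  38  31   9   0  -2  -4  -8 -12 -15]
 [-14  -9  -2  11  24  33  30   8   2   2   1   1  -6 -13]
 [-11  -2   2   4   9  16  12   3   0   0   0   1   1  -7]
 [ -6   0   1   1   1   3   1  -1  -3  -1   0   1   2  -1]
 [ -1   1   1   0  -2   0   1   0  -1  -3  -1   1   1   2]
 [  0   1   1  -2  -2   0   1   1  -1  -5  -4   1   1   2]
 [  2   0   1  -2  -3   0   0   0  -1  -7  -6   0   0   2]
 [  2   1   0  -1  -7  -4  -2  -2  -6 -13  -5   0   0   2]
 [  1   1   0   0  -6 -12 -11 -12 -19 -16  -1   0   0   1]]
```

Side view: the fingertips' midpoint is at about (294,217) and the pinion top centre at about (292,224). The gripper therefore agrees with the cameras to within about 2 mm, so I'll go down and grip.

Request:
arm_command(steps=[0.003, 0.002, 0.01, 0, 0, 0, 0.015, 0, 0, 0, 0.015, 0, 0, 0, 0, 0, 0, 0, 0, 0])

```text
clock: 4.12
position: [463.3, -150.9, 91.7]
ee_rot: [0.707, -0.707, 0.0, -0.0]
contact_force: [0.9, 0.7, 0.4]
gripper_width: 60.3
grasp_force: 0.0
```

Request:
arm_command(steps=[0, 0, 0, 0, 0, 0, 0, 0, 0, 0, 0, 0, 0, 0, 0, 0, 0, 0, 0, 0, 0, 0, 0, 0], grip=0.03)

```text
clock: 4.88
position: [463.4, -150.9, 92.3]
ee_rot: [0.707, -0.707, 0.001, -0.0]
contact_force: [-1.9, -1.0, 5.0]
gripper_width: 42.4
grasp_force: 61.5
```

Request:
arm_command(steps=[0, 0, -0.01, 0, 0, 0, -0.02, 0, 0, 0, -0.03, 0, 0, 0, -0.05, 0, 0.03, 0, -0.05, 0, 0.05, 0, -0.035, 0, 0.05, 0, -0.035, 0, 0.05, 0, -0.03, 0, 0.05, 0, 0, 0, 0.04, 0, 0, 0, 0, 0, 0, 0, 0, 0, 0, 0])

```text
clock: 6.38
position: [462.9, -420.2, 350.8]
ee_rot: [0.707, -0.707, -0.001, -0.0]
contact_force: [-1.0, -0.5, -1.2]
gripper_width: 42.5
grasp_force: 61.3
```

```bash
python3 - <<'E'
from h import *
s=shot("side",4);t=shot("top",4); cv2.imwrite("pics/s2.png",s);cv2.imwrite("pics/t2.png",t)
st=read_state();p=st["position"];print(p,st["ee_rot"],st["contact_force"])
x,y=proj("side",[p+[0,0,21]])[0].astype(int);print(x,y)
cv2.imwrite("pics/z2.png",np.hstack([zoom(s,x-25,y-20,50,40,8),zoom(t,288,155,40,40,8)]))
E
```

```text
[ 463.3248404  -420.14624479  351.66044359] [ 7.07591773e-01 -7.06621415e-01  2.18719130e-04 -1.02074401e-04] [-0.88907601 -0.09603418 -2.13474817]
288 215
```

View pics/z2.png

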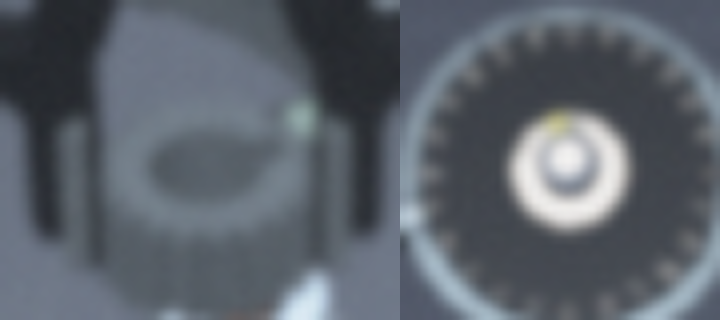

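The keyway points up and to the right, at about (275,140) in the zoom, and the bore centre is at (205,165). On the stand the key is at (556,121) and the shoulder centre at (570,169). I'll turn these into angles.

```bash
python3 - <<'E'
from h import *
s=cv2.imread("pics/s2.png").astype(np.float32).mean(2); p=read_state()["position"]
# rectify top face plane z=p+21.7, 0.5 mm/px
z=p[2]+21.7; X,Y=np.meshgrid(np.arange(-26,26,.5),np.arange(26,-26,-.5))
P=proj("side",np.c_[p[0]+X.ravel(),p[1]+Y.ravel(),0*X.ravel()+z]).astype(np.float32).reshape(*X.shape,2)
R=cv2.remap(s,P[...,0],P[...,1],cv2.INTER_CUBIC); 
v=np.clip((R-R.min())/(140-R.min())*255,0,255).astype(np.uint8)
t=cv2.imread("pics/t2.png")
c=toplane("top",[[288+170/8-.45,155+169/8-.45]],34)[0];k=toplane("top",[[288+156/8-.45,155+121/8-.45]],52)[0];ar=toplane("top",[[288+168/8-.45,155+158/8-.45]],68)[0]
print("shoulder",c,"key",k,"arbor",ar)
# shoulder by threshold
m=np.zeros(t.shape[:2],np.uint8);m[160:190,298:322]=t.min(2)[160:190,298:322]>140
for b in blobs("top",m,34,20): print(b)
X2,Y2=np.meshgrid(np.arange(-26,26,.5),np.arange(26,-26,-.5))
P=proj("top",np.c_[622.5+X2.ravel(),23+Y2.ravel(),0*X2.ravel()+52]).astype(np.float32).reshape(*X2.shape,2)
T=cv2.remap(t,P[...,0],P[...,1],cv2.INTER_CUBIC)
a=np.hstack([cv2.cvtColor(v,cv2.COLOR_GRAY2BGR),T]);a=cv2.resize(a,None,fx=3.8,fy=3.8,interpolation=cv2.INTER_CUBIC);cv2.imwrite("pics/z3.png",a);print(a.shape)
E
```

```text
shoulder [622.33126842  22.9103619   34.        ] key [635.20204934  27.12544354  52.        ] arbor [621.69134274  22.67375655  68.        ]
(array([308.76923077, 175.84615385]), 144.5, (np.float64(621.740723766483), np.float64(22.881126049189334), np.float64(17.354486238515477)))
(395, 790, 3)
```

View pics/z3.png

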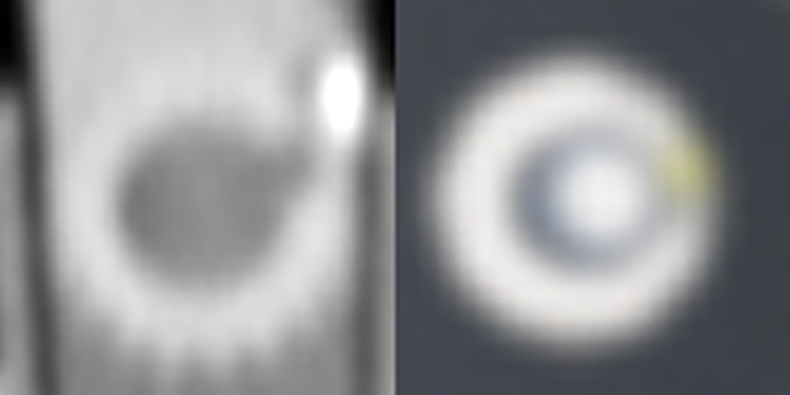

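Request:
arm_command(steps=[-0.0443, -0.0159, 0.015, 0, -0.0443, -0.0159, 0.015, 0, -0.0443, -0.0159, 0.015, 0, -0.0443, -0.0159, 0.015, 0, -0.0443, -0.0159, 0.02, 0, -0.0443, -0.0159, 0.025, 0, -0.0443, -0.0159, 0.03, 0, -0.0443, -0.0159, 0.035, 0, -0.0443, -0.0159, 0.035, 0, -0.0443, -0.0159, 0.036, 0, 0, 0, 0, 0.083, 0, 0, 0, 0.083, 0, 0, 0, 0, 0, 0, 0, 0])

```text
clock: 8.52
position: [622.1, 22.4, 110.6]
ee_rot: [-0.647, 0.763, -0.0, 0.0]
contact_force: [-0.5, 0.1, -1.4]
gripper_width: 42.6
grasp_force: 61.6
```

```bash
python3 - <<'E'
from h import *
s=shot("side",4);cv2.imwrite("pics/s3.png",s)
st=read_state();p=st["position"];print(p,st["ee_rot"],st["contact_force"])
x,y=proj("side",[p])[0].astype(int);print(x,y)
cv2.imwrite("pics/z4.png",np.hstack([zoom(s,x-25,y-25,50,60,8),zoom(cv2.imread("pics/side0.png"),x-25,y-25,50,60,8)]))
E
```

```text
[621.99054623  22.19289012 110.53282114] [-6.46301663e-01  7.63081991e-01 -7.12234923e-05  1.72607440e-04] [-1.15668117  0.32911961 -2.44831718]
351 182
```

View pics/z4.png

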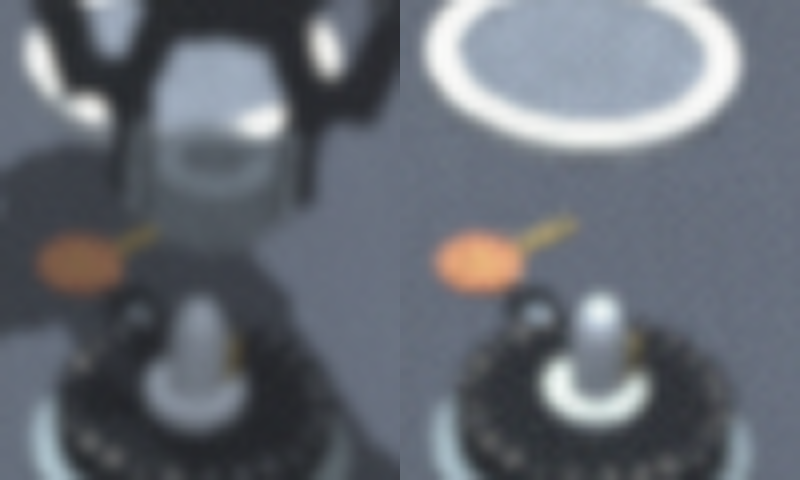

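```bash
python3 - <<'E'
from h import *
x0,y0=351-25,182-25
f=lambda X,Y:[x0+X/8-.45,y0+Y/8-.45]
print("pinion top c (bore)",toplane("side",[f(213,157)],132.3), "outline mid",toplane("side",[f(215,157)],132.3))
print("shoulder c",toplane("side",[f(596,388)],34)-[[0,0,0]], toplane("side",[f(595-400,388)],34))
print("arbor tip",toplane("side",[f(600-400,300)],66))
print((proj("side",[[622,22.2,132.3],[622,22.2,66],[622,22.2,34]])-[x0-.45,y0-.45])*8)
s=cv2.imread("pics/s3.png").astype(np.float32).mean(2);p=read_state()["position"]
def rect(im,c,z):
    X,Y=np.meshgrid(np.arange(-26,26,.5),np.arange(26,-26,-.5))
    P=proj("side",np.c_[c[0]+X.ravel(),c[1]+Y.ravel(),0*X.ravel()+z]).astype(np.float32).reshape(*X.shape,2)
    return cv2.remap(im,P[...,0],P[...,1],cv2.INTER_CUBIC)
a=np.clip((rect(s,p,132.3)-40)*2,0,255)
b=rect(cv2.imread("pics/side0.png").astype(np.float32).mean(2),p,34);d=rect(cv2.imread("pics/side0.png").astype(np.float32).mean(2),p,52)
cv2.imwrite("pics/z5.png",cv2.resize(np.clip(np.hstack([a,b]),0,255).astype(np.uint8),None,fx=3.8,fy=3.8,interpolation=cv2.INTER_CUBIC))
E
```

```text
pinion top c (bore) [[622.44924258  21.99947521 132.3       ]] outline mid [[623.12072918  21.99259707 132.3       ]]
shoulder c [[764.19158229  18.47667086  34.        ]] [[622.4057523   20.40512203  34.        ]]
arbor tip [[622.98532557  29.52683584  66.        ]]
[[211.60589486 156.66053659]
 [199.13202445 312.96008408]
 [193.38169557 384.79230819]]
```

View pics/z5.png

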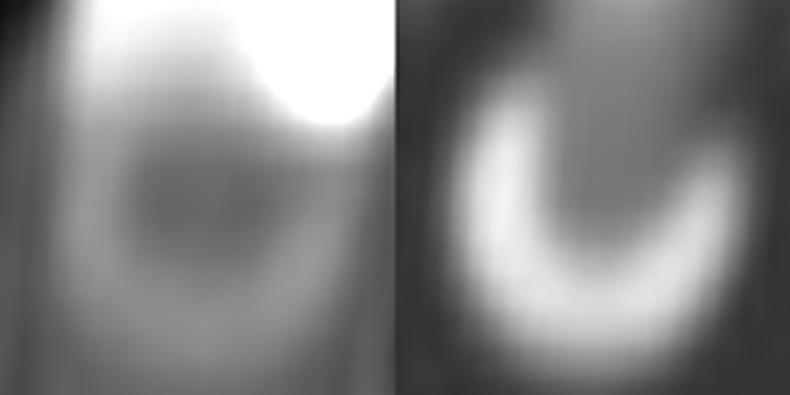

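In the rectified views the pinion bore and the shoulder line up to about 1 mm, so I'll descend gently and watch the force.

Request:
arm_command(steps=[0, 0, 0.018, 0, 0, 0, 0.018, 0, 0, 0, 0.003, 0, 0, 0, 0.003, 0, 0, 0, 0.003, 0, 0, 0, 0, 0, 0, 0, 0, 0])

```text
clock: 9.6
position: [622.2, 22.4, 65.7]
ee_rot: [-0.646, 0.763, -0.0, 0.0]
contact_force: [0.7, 0.8, -1.9]
gripper_width: 42.2
grasp_force: 61.6
```

Bottom is at about 63 mm, over the taper, with no contact. Continuing to just above the key.

Request:
arm_command(steps=[0, 0, 0.003, 0, 0, 0, 0.003, 0, 0, 0, 0.003, 0, 0, 0, 0, 0])

```text
clock: 10.1
position: [621.7, 22.3, 55.8]
ee_rot: [-0.646, 0.763, 0.0, -0.0]
contact_force: [0.2, 0.5, -2.4]
gripper_width: 42.4
grasp_force: 61.6
```

Request:
arm_command(steps=[0, 0, 0.002, 0, 0, 0, 0.002, 0, 0, 0, 0.002, 0, 0, 0, 0, 0])

```text
clock: 10.6
position: [621.8, 22.3, 50.1]
ee_rot: [-0.646, 0.763, 0.0, -0.0]
contact_force: [0.3, -0.8, -2.1]
gripper_width: 42.4
grasp_force: 61.6
```

The pinion is past the key top with no force, so the keyway is in line. Going on to the shoulder.

Request:
arm_command(steps=[0, 0, 0.004, 0, 0, 0, 0.004, 0, 0, 0, 0.003, 0, 0, 0, 0.001, 0, 0, 0, 0.001, 0, 0, 0, 0, 0, 0, 0, 0, 0])

```text
clock: 11.48
position: [622.1, 22.4, 37.4]
ee_rot: [-0.646, 0.763, -0.0, 0.0]
contact_force: [-0.5, 0.6, -2.6]
gripper_width: 42.5
grasp_force: 61.6
```

Request:
arm_command(steps=[0, 0, 0.0008, 0, 0, 0, 0.0008, 0, 0, 0, 0, 0, 0, 0, 0, 0])

```text
clock: 11.98
position: [622.0, 22.4, 36.3]
ee_rot: [-0.646, 0.763, -0.0, 0.0]
contact_force: [-2.8, 1.2, 4.2]
gripper_width: 42.3
grasp_force: 62.2
```

Request:
arm_command(steps=[0, 0, 0.0004, 0, 0, 0, 0, 0])

```text
clock: 12.22
position: [622.1, 22.4, 36.3]
ee_rot: [-0.646, 0.763, -0.0, 0.0]
contact_force: [-3.2, 1.1, 6.4]
gripper_width: 42.0
grasp_force: 62.6
```

Request:
arm_command(steps=[0, 0, 0, 0, 0, 0, 0, 0, 0, 0, 0, 0, 0, 0, 0, 0], grip=0.064)

```text
clock: 12.72
position: [622.0, 22.3, 35.1]
ee_rot: [-0.646, 0.763, 0.0, -0.0]
contact_force: [-0.5, 0.5, 0.5]
gripper_width: 63.8
grasp_force: 0.0
```

Request:
arm_command(steps=[0, 0, -0.02, 0, 0, 0, -0.04, 0, 0, 0, -0.05, 0, 0, 0, -0.04, 0, 0, 0, 0, -0.166, 0.035, 0.0316, 0, 0, 0.035, 0.0316, 0, 0, 0.035, 0.0316, 0, 0, 0.035, 0.0316, 0, 0, 0.035, 0.0316, 0, 0, 0, 0, 0.045, 0, 0, 0, 0, 0, 0, 0, 0, 0], grip=0.07)

```text
clock: 14.35
position: [465.2, -152.7, 141.4]
ee_rot: [0.708, -0.707, 0.001, -0.0]
contact_force: [0.5, -1.0, 0.5]
gripper_width: 69.8
grasp_force: 0.0
```

```bash
python3 - <<'E'
from h import *
s=shot("side",3);t=shot("top",2);cv2.imwrite("pics/s4.png",s);cv2.imwrite("pics/t4.png",t)
st=read_state();p=st["position"];print(p,st["ee_rot"])
print(proj("side",[p+[0,0,7]]))
cv2.imwrite("pics/z6.png",np.hstack([zoom(s,262,190,64,80,6),zoom(s,322,165,64,80,6)]))
E
```

```text
[ 464.9020359  -152.44759762  141.23125162] [ 7.07532883e-01 -7.06679763e-01  7.17178282e-04 -6.46199996e-04]
[[292.70174538 214.27005985]]
```

View pics/z6.png

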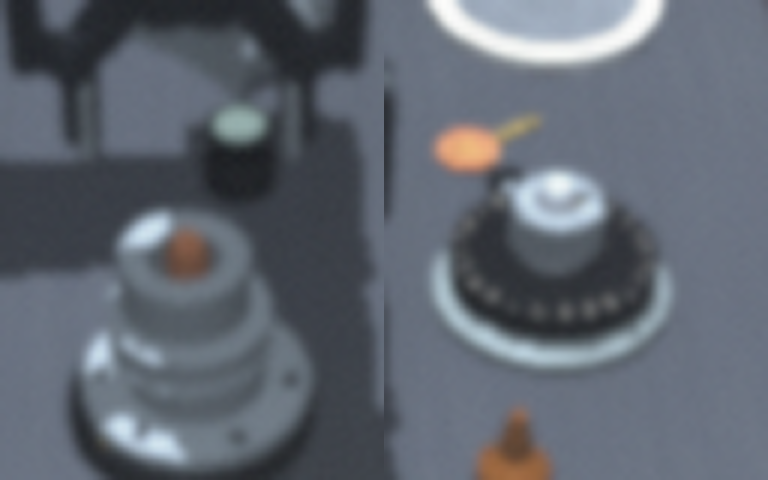

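The pinion sits level and low on the shoulder, at about (414,200). The collar top centre is at about (292,232). Next I'll centre on the collar.

```bash
python3 - <<'E'
from h import *
print(toplane("side",[[292.4,231.8]],90))
E
```

```text
[[ 463.20319477 -149.44904735   90.        ]]
```

Request:
arm_command(steps=[-0.0005, 0.001, 0.03, 0, 0, 0, 0.025, 0, 0, 0, 0.0155, 0, 0, 0, 0, 0, 0, 0, 0, 0])

```text
clock: 15.22
position: [463.9, -152.2, 70.7]
ee_rot: [0.707, -0.707, 0.001, -0.001]
contact_force: [0.2, -0.1, -0.5]
gripper_width: 69.9
grasp_force: 0.0
```

Request:
arm_command(steps=[0, 0, 0, 0, 0, 0, 0, 0, 0, 0, 0, 0, 0, 0, 0, 0, 0, 0, 0, 0, 0, 0, 0, 0], grip=0.04)

```text
clock: 15.98
position: [463.2, -152.3, 71.2]
ee_rot: [0.707, -0.707, 0.0, -0.0]
contact_force: [-1.8, 1.5, 6.3]
gripper_width: 52.0
grasp_force: 62.2
```

Request:
arm_command(steps=[0, 0, -0.01, 0, 0, 0, -0.02, 0, 0, 0, -0.03, 0, 0.04, 0.0044, 0, 0, 0.04, 0.0045, 0, 0, 0.04, 0.0045, 0, 0, 0.04, 0.0045, 0, 0, 0.04, 0.0045, 0, 0, 0, 0, 0.04, 0, 0, 0, 0.04, 0, 0, 0, 0.016, 0, 0, 0, 0, 0, 0, 0, 0, 0])

```text
clock: 17.6
position: [442.1, -352.7, 35.4]
ee_rot: [0.708, -0.707, 0.002, -0.0]
contact_force: [1.0, -1.0, -3.6]
gripper_width: 52.0
grasp_force: 64.0
```

```bash
python3 - <<'E'
from h import *
s=shot("side",3);cv2.imwrite("pics/s5.png",s)
st=read_state();p=st["position"];print(p,st["contact_force"])
print(proj("side",[p+[0,0,19]]))
cv2.imwrite("pics/z7.png",zoom(s,250,280,66,66,8))
E
```

```text
[ 441.77361791 -352.53850996   35.36802218] [-1.00766639 -0.31362579 -4.13796071]
[[281.89471804 308.79963962]]
```

View pics/z7.png

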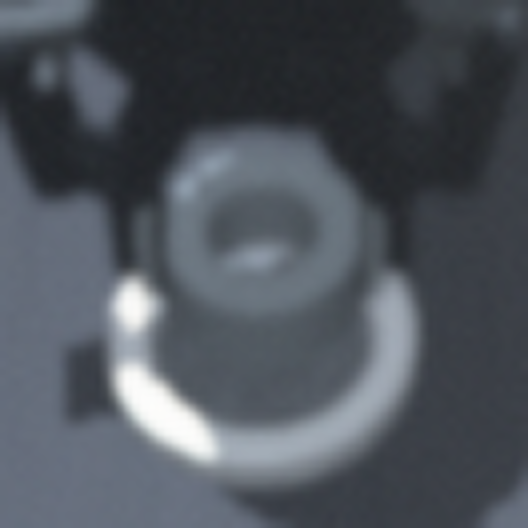

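```bash
python3 - <<'E'
from h import *
for y in (230,236,240): print(toplane("side",[[250+262.5/8-.45,280+y/8-.45]],54.2))
E
```

```text
[[ 442.72778138 -351.10358111   54.2       ]]
[[ 442.77560382 -353.08511813   54.2       ]]
[[ 442.80739236 -354.40271655   54.2       ]]
```

Request:
arm_command(steps=[0, 0.001, 0.01, 0, 0, 0, 0.006, 0, 0, 0, 0.003, 0, 0, 0, 0.0015, 0, 0, 0, 0, 0, 0, 0, 0, 0])

```text
clock: 18.5
position: [440.0, -352.3, 13.4]
ee_rot: [0.707, -0.707, 0.0, -0.0]
contact_force: [-0.3, -0.0, -3.4]
gripper_width: 51.8
grasp_force: 64.1
```

Request:
arm_command(steps=[0, 0, 0.0008, 0, 0, 0, 0.0004, 0, 0, 0, 0, 0])

```text
clock: 18.88
position: [440.0, -352.4, 13.3]
ee_rot: [0.707, -0.707, 0.0, -0.0]
contact_force: [-2.3, 2.3, 4.4]
gripper_width: 52.0
grasp_force: 64.9
```

Request:
arm_command(steps=[0, 0, 0, 0, 0, 0, 0, 0, 0, 0, 0, 0], grip=0.07)

```text
clock: 19.25
position: [440.0, -352.4, 12.1]
ee_rot: [0.707, -0.707, 0.0, -0.0]
contact_force: [-0.1, -0.3, 0.3]
gripper_width: 70.1
grasp_force: 0.0
```

Request:
arm_command(steps=[0, 0, -0.015, 0, 0, 0, -0.03, 0, 0, 0, -0.04, 0, 0, 0, -0.04, 0, -0.04, -0.0046, 0, 0, -0.04, -0.0046, 0, 0, -0.04, -0.0046, 0, 0, -0.04, -0.0046, 0, 0, -0.0415, -0.0046, 0, 0, 0, 0, 0, 0, 0, 0, 0, 0], grip=0.0854)

```text
clock: 20.62
position: [462.9, -150.7, 137.9]
ee_rot: [0.708, -0.707, 0.0, -0.0]
contact_force: [0.1, -0.4, 0.1]
gripper_width: 85.2
grasp_force: 0.0
```

```bash
python3 - <<'E'
from h import *
s=shot("side",3);cv2.imwrite("pics/s6.png",s)
st=read_state();p=st["position"];print(p,st["contact_force"])
cv2.imwrite("pics/z8.png",np.hstack([zoom(s,262,190,64,80,6),zoom(s,250,280,64,80,6)]))
E
```

```text
[ 462.54227212 -151.48109334  137.30699861] [-0.66661545  0.1726353   0.50438291]
```

View pics/z8.png

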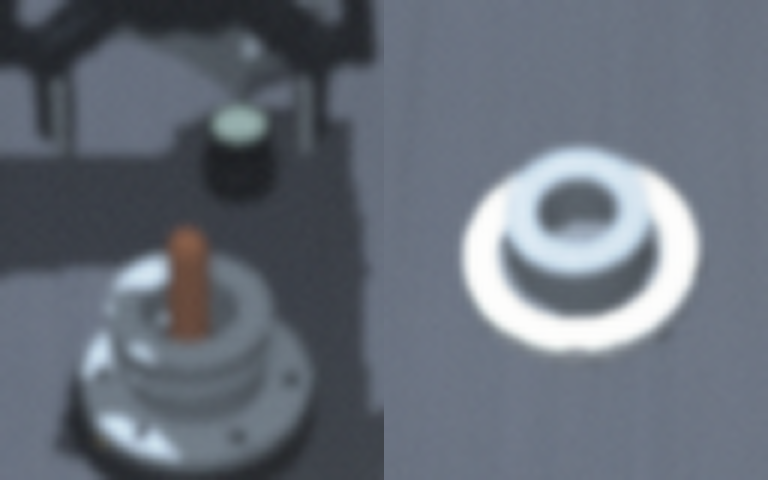

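The collar sits flat in nest_small at about (346,313). The race top is centred at about (293,242).

```bash
python3 - <<'E'
from h import *
print(toplane("side",[[293.3,241.6]],64),toplane("side",[[293.3,240.9]],64))
E
```

```text
[[ 465.02627595 -156.5689227    64.        ]] [[ 465.01114343 -154.08949402   64.        ]]
```

Request:
arm_command(steps=[0.001, -0.0016, 0.03, 0, 0, 0, 0.03, 0, 0, 0, 0.02, 0, 0, 0, 0.0115, 0, 0, 0, 0, 0, 0, 0, 0, 0])

```text
clock: 21.52
position: [464.9, -152.0, 46.3]
ee_rot: [0.707, -0.707, 0.001, -0.0]
contact_force: [-0.1, 0.1, -0.2]
gripper_width: 85.4
grasp_force: 0.0
```

Request:
arm_command(steps=[0, 0, 0, 0, 0, 0, 0, 0, 0, 0, 0, 0, 0, 0, 0, 0, 0, 0, 0, 0, 0, 0, 0, 0], grip=0.055)

```text
clock: 22.28
position: [464.3, -151.8, 47.1]
ee_rot: [0.708, -0.707, 0.0, -0.0]
contact_force: [-2.7, 0.2, 7.9]
gripper_width: 65.3
grasp_force: 65.4
```

Request:
arm_command(steps=[0, 0, -0.01, 0, 0, 0, -0.02, 0, 0, 0, -0.03, 0, 0, 0, -0.03, 0, 0.024, -0.0322, 0, 0, 0.024, -0.0322, 0, 0, 0.024, -0.0322, 0, 0, 0.024, -0.0322, 0, 0, 0.024, -0.0322, 0, 0, 0, 0, 0.04, 0, 0, 0, 0.04, 0, 0, 0, 0.027, 0, 0, 0, 0, 0, 0, 0, 0, 0])

```text
clock: 24.02
position: [626.2, -271.9, 29.9]
ee_rot: [0.707, -0.707, 0.001, -0.0]
contact_force: [0.7, 0.1, -3.2]
gripper_width: 65.6
grasp_force: 68.4
```

```bash
python3 - <<'E'
from h import *
s=shot("side",3);cv2.imwrite("pics/s7.png",s)
st=read_state();p=st["position"];print(p,st["contact_force"])
print(proj("side",[p+[0,0,17]]))
cv2.imwrite("pics/z9.png",zoom(s,330,250,66,66,8))
E
```

```text
[ 626.41969398 -271.84366755   30.63304976] [-0.60350724 -0.08142652 -3.40097583]
[[363.71681862 280.89830108]]
```

View pics/z9.png

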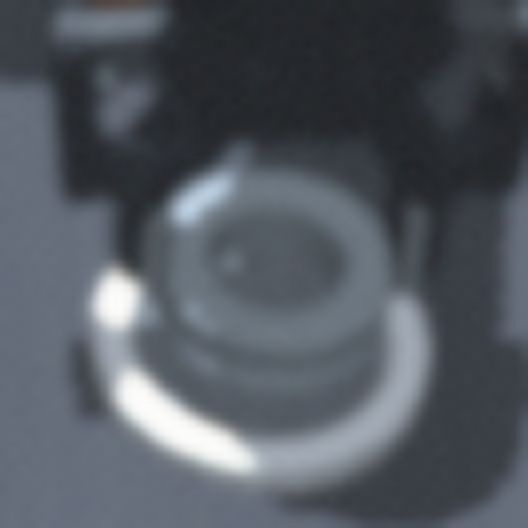

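```bash
python3 - <<'E'
from h import *
print(toplane("side",[[364.55,282.3]],47.3), read_state()["position"], read_state()["ee_rot"],read_state()["wrist_torque"])
E
```

```text
[[ 627.90482754 -275.79207672   47.3       ]] [ 626.41969398 -271.84366755   30.63304976] [ 0.70736214 -0.70684929  0.00143809 -0.00090093] [-0.02609117 -0.0419104  -0.0049197 ]
```

Request:
arm_command(steps=[-0.0025, 0.0015, 0.005, 0, 0, 0, 0.008, 0, 0, 0, 0.004, 0, 0, 0, 0.002, 0, 0, 0, 0, 0, 0, 0, 0, 0])

```text
clock: 24.92
position: [624.0, -269.2, 9.6]
ee_rot: [0.707, -0.707, 0.0, -0.0]
contact_force: [-0.8, -1.0, -3.3]
gripper_width: 65.3
grasp_force: 68.4
```

Request:
arm_command(steps=[0, 0, 0.0008, 0, 0, 0, 0.0006, 0, 0, 0, 0, 0])

```text
clock: 25.3
position: [624.1, -269.3, 9.3]
ee_rot: [0.707, -0.707, 0.0, -0.0]
contact_force: [-2.4, 1.3, 3.2]
gripper_width: 65.2
grasp_force: 69.2
```

Request:
arm_command(steps=[0, 0, 0, 0, 0, 0, 0, 0, 0, 0, 0, 0, 0, 0, 0, 0], grip=0.0854)

```text
clock: 25.8
position: [623.9, -269.2, 8.1]
ee_rot: [0.707, -0.707, 0.0, -0.0]
contact_force: [-1.5, -0.6, -0.5]
gripper_width: 85.2
grasp_force: 0.0
```

Request:
arm_command(steps=[0, 0, -0.015, 0, 0, 0, -0.03, 0, 0, 0, -0.04, 0, 0, 0, -0.045, 0, -0.0236, 0.032, 0, 0, -0.0236, 0.032, 0, 0, -0.0236, 0.032, 0, 0, -0.0236, 0.032, 0, 0, -0.0236, 0.032, 0, 0, 0, 0, 0, 0, 0, 0, 0, 0])

```text
clock: 27.18
position: [464.9, -151.4, 139.5]
ee_rot: [0.708, -0.707, 0.001, -0.001]
contact_force: [0.4, -0.3, 0.7]
gripper_width: 85.3
grasp_force: 0.0
```

```bash
python3 - <<'E'
from h import *
s=shot("side",3);cv2.imwrite("pics/s8.png",s)
st=read_state();p=st["position"];print(p,st["contact_force"])
cv2.imwrite("pics/z10.png",np.hstack([zoom(s,262,190,64,80,6),zoom(s,330,250,64,80,6)]))
E
```

```text
[ 464.72678703 -151.64176008  138.43650951] [-0.18052786 -0.69645204 -0.0881029 ]
```

View pics/z10.png

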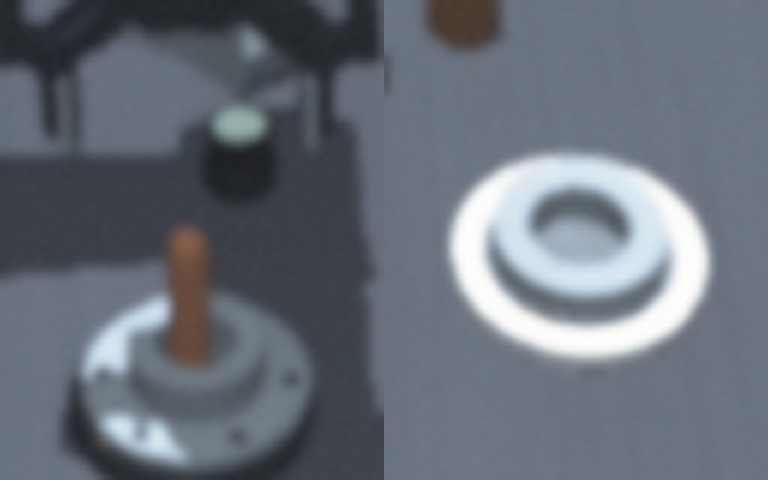

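The race is flat in nest_medium at about (425,287). The hub top is centred at about (295,248).

```bash
python3 - <<'E'
from h import *
for y in(345,349): print(toplane("side",[[262+199/6-.45,190+y/6-.45]],44))
# disc rim z~22
s=cv2.imread("pics/s8.png");print(toplane("side",[[262+80/6-.45,190+375/6-.45],[262+314/6-.45,190+375/6-.45]],22).mean(0))
E
```

```text
[[ 468.21896488 -155.19108837   44.        ]]
[[ 468.227488   -157.54204462   44.        ]]
[ 467.09124075 -150.64051259   22.        ]
```

Request:
arm_command(steps=[0, -0.0016, 0.03, 0, 0, 0, 0.03, 0, 0, 0, 0.03, 0, 0, 0, 0.01, 0, 0, 0, 0.006, 0, 0, 0, 0, 0, 0, 0, 0, 0], grip=0.075)

```text
clock: 28.2
position: [466.1, -151.3, 33.1]
ee_rot: [0.707, -0.707, 0.001, -0.001]
contact_force: [-0.3, 1.0, 0.1]
gripper_width: 75.1
grasp_force: 0.0
```

Request:
arm_command(steps=[0, 0, 0.0015, 0, 0, 0, 0.0015, 0, 0, 0, 0, 0])

```text
clock: 28.58
position: [465.3, -151.2, 29.2]
ee_rot: [0.707, -0.707, -0.0, 0.0]
contact_force: [-0.5, -0.5, 0.1]
gripper_width: 75.2
grasp_force: 0.0
```

Request:
arm_command(steps=[0, 0, 0, 0, 0, 0, 0, 0, 0, 0, 0, 0, 0, 0, 0, 0, 0, 0, 0, 0, 0, 0, 0, 0], grip=0.045)

```text
clock: 29.32
position: [466.0, -151.2, 30.0]
ee_rot: [0.707, -0.707, 0.001, -0.001]
contact_force: [-1.7, 1.1, 4.7]
gripper_width: 55.4
grasp_force: 62.8
```

Request:
arm_command(steps=[0, 0, -0.003, 0, 0, 0, -0.005, 0, 0, 0, -0.005, 0, 0, 0, 0, 0])

```text
clock: 29.82
position: [465.5, -151.2, 42.5]
ee_rot: [0.707, -0.707, 0.0, -0.0]
contact_force: [-0.2, -0.2, -6.4]
gripper_width: 55.4
grasp_force: 64.6
```

Request:
arm_command(steps=[0, 0, -0.03, 0, 0, 0, -0.04, 0, 0, 0, -0.03, 0, -0.0418, -0.0176, 0, 0, -0.0418, -0.0176, 0, 0, -0.0418, -0.0176, 0, 0, -0.0418, -0.0176, 0, 0, -0.0418, -0.0176, 0, 0, -0.0418, -0.0176, 0, 0, -0.0418, -0.0176, 0, 0, -0.0418, -0.0176, 0, 0, -0.0418, -0.0176, 0, 0, -0.0418, -0.0176, 0, 0, 0, 0, 0.03, 0, 0, 0, 0.04, 0, 0, 0, 0.027, 0, 0, 0, 0, 0, 0, 0, 0, 0])

```text
clock: 32.08
position: [642.0, 267.2, 46.2]
ee_rot: [0.707, -0.707, 0.0, -0.001]
contact_force: [0.4, 1.0, -4.9]
gripper_width: 55.1
grasp_force: 67.1
```

```bash
python3 - <<'E'
from h import *
s=shot("side",3);cv2.imwrite("pics/s9.png",s)
st=read_state();p=st["position"];print(p,st["contact_force"])
print(proj("side",[p+[0,0,-8],[641.2,267,11]]))
cv2.imwrite("pics/z11.png",zoom(s,315,130,66,50,10))
E
```

```text
[642.12567062 267.47537125  47.19581737] [-0.285375    0.34836802 -7.10874658]
[[349.06797984 155.59945951]
 [348.27568303 162.94978386]]
```

View pics/z11.png

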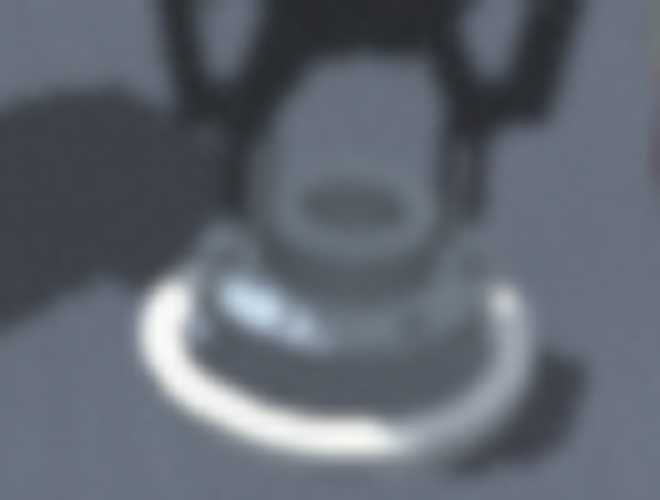

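```bash
python3 - <<'E'
from h import *
print(toplane("side",[[349.85,150.05]],60.7),toplane("side",[[349.3,150.05]],60.7))
# disc front edge bottom-most (y 348/10) top edge of disc z=38.7 -> subtract 48 in y
f=toplane("side",[[315+34.5-.45,130+34.5-.45]],38.7);print(f+[[0,48,0]])
n=toplane("side",[[315+33.7-.45,130+46-.45]],11);print("nest c from front edge",n+[[0,63,0]])
E
```

```text
[[643.27074049 266.81100598  60.7       ]] [[641.50316693 266.82317326  60.7       ]]
[[637.71548598 267.34160647  38.7       ]]
nest c from front edge [[634.7454307  258.86045398  11.        ]]
```

Request:
arm_command(steps=[0, 0.001, 0.008, 0, 0, 0, 0.006, 0, 0, 0, 0.005, 0, 0, 0, 0.0025, 0, 0, 0, 0, 0, 0, 0, 0, 0])

```text
clock: 32.98
position: [640.4, 267.0, 23.9]
ee_rot: [0.707, -0.707, 0.0, -0.0]
contact_force: [-0.0, 0.1, -5.8]
gripper_width: 55.0
grasp_force: 67.0
```

Bottom is at about 8 mm with only the part's weight on the wrist, so it is inside the rim. Lowering onto the floor.

Request:
arm_command(steps=[0, 0, 0.001, 0, 0, 0, 0.0008, 0, 0, 0, 0, 0, 0, 0, 0, 0])

```text
clock: 33.48
position: [640.2, 266.9, 22.3]
ee_rot: [0.707, -0.707, 0.0, -0.0]
contact_force: [-0.6, 0.3, -4.4]
gripper_width: 55.6
grasp_force: 67.3
```

Request:
arm_command(steps=[0, 0, 0.0006, 0, 0, 0, 0, 0, 0, 0, 0, 0])

```text
clock: 33.85
position: [640.3, 267.0, 22.2]
ee_rot: [0.707, -0.707, 0.0, -0.0]
contact_force: [-3.6, -0.4, 1.8]
gripper_width: 55.4
grasp_force: 67.9
```

Request:
arm_command(steps=[0, 0, 0, 0, 0, 0, 0, 0, 0, 0, 0, 0, 0, 0, 0, 0], grip=0.08)

```text
clock: 34.35
position: [640.4, 267.0, 21.4]
ee_rot: [0.707, -0.707, 0.0, -0.0]
contact_force: [0.7, -0.3, -0.1]
gripper_width: 79.8
grasp_force: 0.0
```

Request:
arm_command(steps=[0, 0, -0.015, 0, 0, 0, -0.03, 0, 0, 0, -0.05, 0, 0, 0, -0.05, 0, 0, 0, -0.05, 0, -0.05, 0.03, 0, 0, -0.05, 0.03, 0, 0, -0.05, 0.03, 0, 0, -0.05, 0.03, 0, 0, -0.05, 0.03, 0, 0, 0, 0, 0, 0, 0, 0, 0, 0])

```text
clock: 35.85
position: [489.9, 516.8, 217.1]
ee_rot: [0.708, -0.707, 0.0, -0.0]
contact_force: [0.7, 0.1, 0.5]
gripper_width: 80.2
grasp_force: 0.0
```

```bash
python3 - <<'E'
from h import *
s=shot("side",3);t=shot("top",3);cv2.imwrite("pics/s10.png",s);cv2.imwrite("pics/t10.png",t)
print(read_state()["position"])
A=np.hstack([zoom(s,318,140,64,50,6),zoom(s,322,180,64,50,6)]);B=np.hstack([zoom(s,272,170,64,50,6),zoom(t,185,140,64,50,6)])
cv2.imwrite("pics/z12.png",np.vstack([A,B])[:600])
t0=cv2.imread("pics/top0.png");d=cv2.absdiff(t0,t).max(2)[205:262,245:297];print("vane change",d.mean(),d.max(), "shift",cv2.phaseCorrelate(np.float32(t0[205:262,245:297].mean(2)),np.float32(t[205:262,245:297].mean(2))))
E
```

```text
[490.86037018 515.73367363 216.61010132]
vane change 4.191970310391363 9 shift ((0.011969874854564466, 0.003895356601045563), 0.9722998292357833)
```

View pics/z12.png

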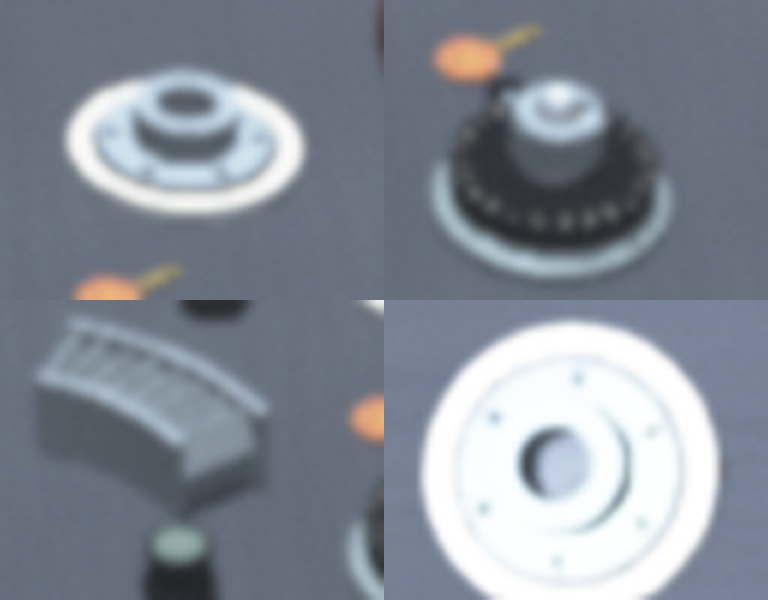

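The flange is flat and centred in nest_large at about (186,140), and the pinion is seated at about (558,110). The vane has not moved (image shift 0.01 px), so I'm handing in.

```bash
python3 -c "
from bench import *
print(job_done())"
```

```text
the job is handed in; nothing more can be done
None
```

The job is handed in at about 36 s of the allowed 109 s: the pinion is down on the shoulder over the key, the collar, race and flange lie flat in their nests, and the vane has not moved; the judge's verdict was not shown.

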